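# Zero the fluting jig and hold its spring tailstock open for the next tumbler

## Task

Get the fluting jig ready for the next clay tumbler: first turn the black dividing knob until its white line points at the red zero mark on the dial, and let go of it. Then pull the spring-loaded tailstock slide with the wooden handle out until its white pointer stands over the red load clip, and finish holding it there - do not let go - so that I can lay the tumbler in. Leave the tumbler, the water cup and the trimming tool where they are.

Things in the scene. Friction and masses are not known exactly. Their poses are not given: they have to be found in the camera images.
- jig: The fluting jig, fixed on the bench: plywood base 104 mm (x) by 345 mm (y from -200 to +145), grey headstock with the dividing knob at y = +105 mm, grey spring tailstock at y = -102 mm, a black rubber cone (driven by the knob) and two cork-lined rests between. Origin on the bench top, z up, y along the work axis, the rule on the -x side. The tailstock slide pulls out along the jig's -y.
- index_knob (a joint): Angle of the dividing knob about the vertical (rad): 0 when its white line points at the red zero mark (to the jig's -x side); positive is anticlockwise seen from above. Turns from -0.6 to 2.4, stays where it is left (friction 0.06 N m).
- knob_grip (a point): Grip point of the black wing knob, on its vertical axis: a bar 44 mm long, 14 mm thick, its top 8 mm above this point; its round skirt (42 mm wide) lies 21 mm below this point, on a dial 72 mm wide. The point's x axis runs along the bar and turns with it; the -x end bears the white line.
- zero_mark (a point): The red zero mark on the rim of the dial, 31 mm from the knob's axis.
- tail_slide (a joint): How far the tailstock slide is pulled out (m): 0 at rest (home), 0.055 at its end stop. A spring drives it home: 3.6 N at 0 rising to 10.2 N at 0.055, plus 0.6 N friction.
- handle_grip (a point): Grip point on the axis of the slide's upright round wooden handle, 117 mm above the bench: about 20 mm thick here, with a 25 mm head whose top is 22 mm above this point. The slide's end block (30 x 16 mm) reaches up to 33 mm below this point. Moves with the slide, along the jig's -y when pulled.
- pointer (a point): Tip of the slide's small horizontal pointer with a white end, 36 mm to the jig's -x side of the handle's axis, above the steel rule; moves with the slide.
- clip_mark (a point): Middle of the red load clip on the steel rule, 10 mm wide along the rule. The clip is fixed, but at another place on the rule each time (slide travel about 27 to 43 mm). Its axes are the jig's axes. The pointer stands over it when both have the same jig y; it passes above without touching.
- next_tumbler: The leather-hard clay tumbler that waits at the tailstock end of the jig, standing on the bench: 69 mm wide, 89 mm high; origin in the middle of its underside. Leave alone.
- cup: White water cup with a blue rim, 72 mm wide, 64 mm high, standing left of the jig; origin in the middle of its underside. Leave alone.
- trim_tool: Loop trimming tool with wooden handle, 36 x 169 x 12 mm, lying left of the jig; origin in the middle of its underside. Leave alone.

How it is judged (in metres and radians):
On the way, in this order (a step that is already met when the one before it is completed fails the run):
1. the knob's white line points at the red zero mark, within 0.087 rad, the knob let go and the slide still home (value of joint index_knob between -0.087 and 0.087 rad and contact force between index_knob and the fingers below 0.2 N and value of joint tail_slide below 0.005 m), for 0.3 s.
2. the slide is pulled out to the load clip, pointer within 5 mm of its middle (y of pointer in the frame of clip_mark between -0.005 and 0.005 m), for 0.3 s.
At the end, for the whole second after the job is handed in: The fingers still hold the slide (more than 2 N), which stands still with its pointer over the red clip (within 5 mm of its middle along the rule, that is within the clip's width), and the knob's white line still points at the red zero mark within 0.087 rad (5 degrees) (all of step 2 and velocity of joint tail_slide between -0.01 and 0.01 m/s and contact force between tail_slide and the fingers above 2 N and value of joint index_knob between -0.087 and 0.087 rad); the arm keeps its last pose, push and grip.
It fails at once if the waiting tumbler is moved by more than 15 mm (distance of next_tumbler from where it was at the start of the episode above 0.015 m).
It fails at once if the water cup is moved by more than 15 mm (distance of cup from where it was at the start of the episode above 0.015 m).
It fails at once if the trimming tool is moved by more than 15 mm (distance of trim_tool from where it was at the start of the episode above 0.015 m).
It also fails if it takes over 45 s, if anything falls off the work surface, if the arm or the gripper's body presses on something with over 40 N, if the wrist force passes 120 N, or if a joint passes its speed limit or range.

## Robot

A 7-joint arm with a two-finger parallel gripper is mounted at the origin on a cart in front of the work surface, level with it; the furniture and walls round the work are solid. World frame = base frame: x ahead of the robot, y to its left, z up, the work surface at z = 0. Lengths are in mm, angles in rad, forces in N, time in s.
With the tool pointing down it reaches from about 400 to 875 mm from the base axis. Payload 4.4 kg.
Tool frame: the origin (TCP) lies at the very end of the fingers, on their centre line; the grasp point (between the pads) lies 19 mm behind it; z points along the fingers, x is the direction in which the jaws open and shut, and the axes are right-handed (so a half turn about z gives the same grasp; the last joint's range is limited). The gripper opens to 85 mm and grips with 20 to 120 N. Pads are 22 mm wide; open, the fingers measure 114 mm over their backs; the gripper's body (76 mm by 85 mm) begins 54 mm behind the grasp point. The pads swing forward as they close: fully open they stand 13 mm farther back than shut.
Start: joints at [1.041, 0.628, 0.038, 1.517, -0.027, 0.996, -0.02], TCP at [290.806, -581.335, 231.313] pointing down, gripper open.
Joint ranges: [-3.06, 3.06], [-0.37, 2.12], [-1.25, 1.32], [0.18, 2.47], [-1.1, 4.24], [0.23, 1.98], [-2.94, 2.94]. Speed limits (rad/s): [2.57, 2.57, 3.14, 3.14, 3.14, 3.14, 3.14].

## Interface

Orientations are given as [roll, pitch, yaw] about the fixed x, y, z axes, in that order (R = Rz(yaw) Ry(pitch) Rx(roll)).
In Python, from cell import telemetry, get_image, get_calibration, ctrl gives the robot as it stands. The module is installed in compiled form; this text tells all that it offers.
- The arm moves only by the tool arm_command, never from a script. Its arguments are lists of equal length, an entry for each row: "rot": the turn, a rotation vector about the world's x, y, z in degrees, a list of three; "slide": the shift along the world's x, y, z in mm, a list of three; "gripper": the finger opening in mm, from 0 to 85.4. A call has 1 to 5 rows; each row shifts and turns the pose as measured when the row begins; what a row does not reach is not made up. A row lasts 1/12 s, in which the tool goes at most 41.7 mm and 7.16 degrees, less where a joint would pass 70% of its speed; a pose out of reach is approached as far as the arm can. A call with a gripper value outside its range is refused whole. The fingers move at their own pace and stop on an object; the grip force is fixed at half the most. Time passes only in rows, so rows that do not move let the fingers close. It gives the time, the measured TCP pose, the force and the opening at its end, in the units of the state.
- telemetry.read_state(): the state, without advancing time (a new reading comes with each control period).
- get_image(name): name is "scene" or "top"; returns (picture, depth): 420x560x3 uint8, red, green, blue; 420x560 float32, mm along the optical axis (not along the pixel's ray), 0 where there is no reading.
- get_calibration(name): a dict with "fx", "fy", "cx", "cy" (pixels), "D" ([k1, k2, p1, p2, k3] as OpenCV has them; the pictures are not rectified), "xyz" and "attitude" of the camera in the world. Camera axes: x right, y up, looking along -z (the intrinsics and any distortion apply to the point x, -y, -z); pixel columns grow to the right and rows downward; lengths in mm; the calibration is good to about 2 mm. A picture is of the moment at which its call begins. get_calibration takes no time and is no camera call.
- ctrl.finish_job(): hands the job in, once; it reports no verdict.
The state is a dict: "clock": time; "qpos": joint angles; "qd": joint speeds; "tau": joint torques, N m; "eef_pos": TCP position; "tool_rot": TCP orientation; "force": force on the tool from outside, world axes, zero at the start; "torque": the same for the moment, N m; "width": finger opening in mm.
Only numpy, scipy, OpenCV 4.12 (cv2) and the standard library are available. Lean on these libraries where they do the work, as an engineer would, in place of code of your own. Each camera call takes 0.05 s, during which the arm holds its last target.

## Working session

There is one attempt and no reset: what is moved stays moved. The work goes in short steps, Python scripts to look and compute and a tool call to move; the robot and the scene stay as the last step left them, time stands still between calls to the robot, and variables do not carry over. Pictures are saved under pics/ and viewed, and the job is handed in when it is done.

Besides the shell and the picture viewer there is one more tool, called after ">>>" as name(argument=value, ...) on one line, values as JSON. arm_command: Moves the arm, as the interface text tells. Its arguments: {"type":"object","properties":{"rot":{"type":"array"},"slide":{"type":"array"},"gripper":{"type":"array"}},"required":["rot","slide","gripper"]}

```bash
mkdir -p pics; python3 - <<'E'
from cell import telemetry,get_image,get_calibration
import cv2,numpy as np
for n in("scene","top"):
    im,d=get_image(n); cv2.imwrite(f"pics/{n}0.png",im[:,:,::-1]); np.save(f"pics/{n}0.npy",d); np.save(f"pics/{n}0im.npy",im)
    print(n,get_calibration(n))
print(telemetry.read_state())
E
```

```text
scene {'fx': 448.38395343733765, 'fy': 448.38395343733765, 'cx': 279.95214161607254, 'cy': 213.99457657322023, 'D': array([-0.07860032,  0.        ,  0.        ,  0.        ,  0.        ]), 'xyz': array([-36.36344777, 584.49388886, 899.42093414]), 'attitude': array([ 0.7487681 , -0.00651694, -2.39712075])}
top {'fx': 385.9768626054091, 'fy': 385.9768626054091, 'cx': 275.85285873213866, 'cy': 208.11430712378063, 'D': array([-0.06215579,  0.        ,  0.        ,  0.        ,  0.        ]), 'xyz': array([ 316.85375654,   11.18197845, 1059.31193529]), 'attitude': array([ 0.17884101,  0.00165655, -1.56527119])}
{'clock': 0.1, 'qpos': array([ 1.04121532,  0.62924338,  0.03844815,  1.51826792, -0.02701093,
        0.99628724, -0.01999741]), 'qd': array([-7.68599150e-04, -1.82988895e-03, -9.41528159e-04, -1.64571627e-03,
       -1.52102978e-06, -1.47285907e-03,  1.56924710e-03]), 'tau': array([ 3.23100736e-03, -5.64532614e+01,  1.23030704e+00, -1.93975049e+01,
        1.12335332e-02,  5.37697342e-03,  3.31080469e-05]), 'eef_pos': array([ 290.54675532, -580.82836825,  230.48776439]), 'tool_rot': array([ 3.14158348e+00,  1.68797992e-03, -1.10702143e+00]), 'force': array([-0.12517959,  0.09061968,  0.33162048]), 'torque': array([-0.00598204,  0.00907282,  0.08122683]), 'width': 85.38376383059651}
```

View pics/scene0.png

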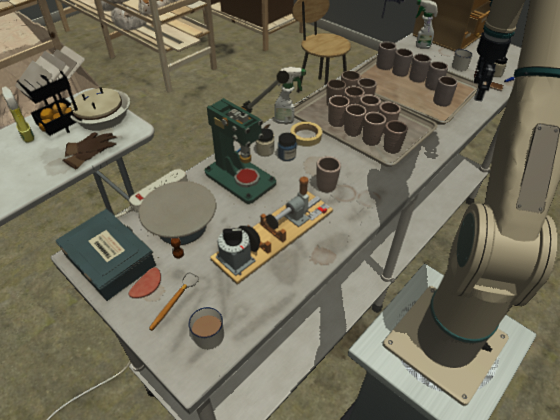

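View pics/top0.png

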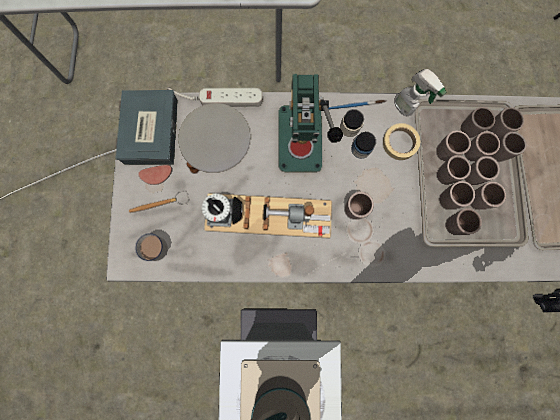

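The top view shows the jig with the dial at about (217,209), the handle at (309,211), the red clip at (318,231) and the waiting tumbler at (358,205). I'll enlarge the crops next.

```bash
python3 - <<'E'
import cv2,numpy as np
a=cv2.imread("pics/top0.png")[185:245,195:340]; cv2.imwrite("pics/topc.png",cv2.resize(a,None,fx=5.5,fy=5.5,interpolation=cv2.INTER_CUBIC))
a=cv2.imread("pics/scene0.png")[165:285,200:350]; cv2.imwrite("pics/scenec.png",cv2.resize(a,None,fx=5,fy=5,interpolation=cv2.INTER_CUBIC))
E
```

```text
(no output)
```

View pics/topc.png

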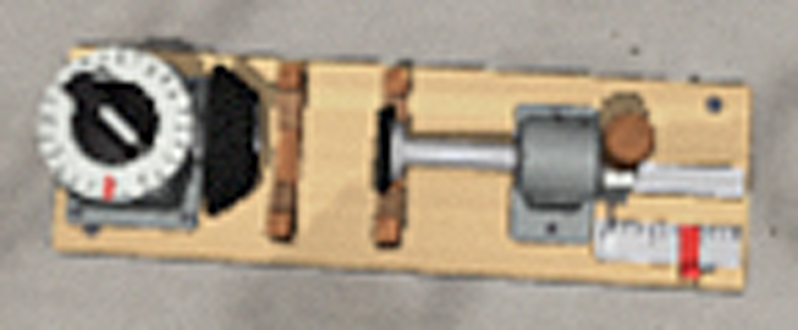

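View pics/scenec.png

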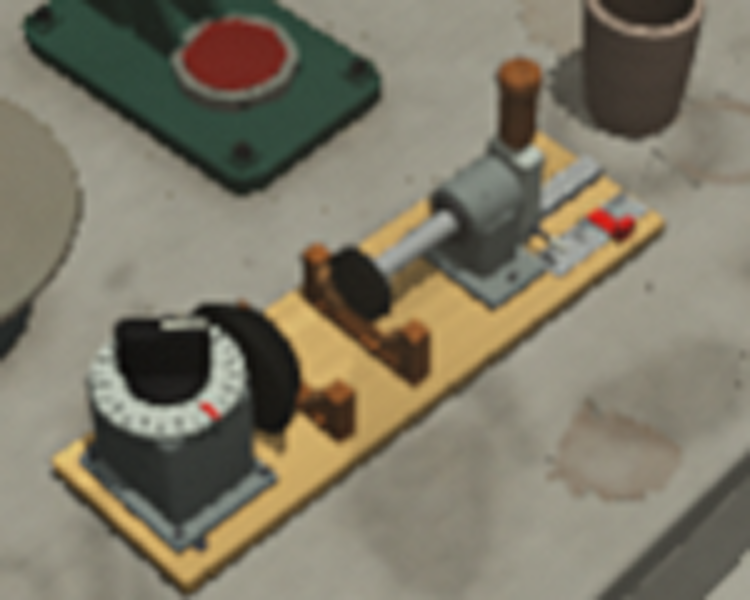

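```bash
cat > h.py <<'E'
import numpy as np,cv2
from cell import get_calibration
from scipy.spatial.transform import Rotation as R
def ray(n,px):
    c=get_calibration(n);K=np.array([[c['fx'],0,c['cx']],[0,c['fy'],c['cy']],[0,0,1]])
    u=cv2.undistortPoints(np.float64(px).reshape(-1,1,2),K,c['D']).reshape(-1,2)
    d=np.c_[u[:,0],-u[:,1],-np.ones(len(u))]
    return c['xyz'],d@R.from_euler('xyz',c['attitude']).as_matrix().T
def onz(n,px,z):
    o,d=ray(n,px);return o+d*((z-o[2])/d[:,2])[:,None]
def dep(n,px,D):
    o,d=ray(n,px);p=np.int32(np.round(px)).reshape(-1,2);return o+d*D[p[:,1],p[:,0]][:,None]
def tri(pt,ps):
    o1,d1=ray('top',[pt]);o2,d2=ray('scene',[ps]);d1=d1[0];d2=d2[0]
    t=np.linalg.lstsq(np.c_[d1,-d2],o2-o1,rcond=None)[0];a=o1+t[0]*d1;b=o2+t[1]*d2;return (a+b)/2,np.linalg.norm(a-b)
E
python3 - <<'E'
from h import *
np.set_printoptions(precision=1,suppress=True)
im=np.load("pics/top0im.npy");D=np.load("pics/top0.npy");hsv=cv2.cvtColor(im,cv2.COLOR_RGB2HSV)
ims=np.load("pics/scene0im.npy");Ds=np.load("pics/scene0.npy")
def P(x,y,s=5.5,o=(195,185)): return [o[0]+(x+.5)/s-.5,o[1]+(y+.5)/s-.5]
pts=dict(knobline_in=P(102,104),knobline_out=P(137,143),zero=P(110,186),handle=P(628,138),clip=P(690,252),tumbler=[358,205])
for k,v in pts.items(): print(k,np.array(v),dep('top',[v],D)[0])
for k,v in dict(kin=(165,325),kout=(205,325),knobmid=(165,325),handletop=(520,75),clip=(607,222),zero=(210,411)).items():
    q=P(*v,5,(200,165)); print('s',k,np.array(q),dep('scene',[q],Ds)[0])
# base plywood
m=((hsv[:,:,0]>12)&(hsv[:,:,0]<28)&(hsv[:,:,1]>80)&(hsv[:,:,2]>140)).astype(np.uint8)
m[:185]=0;m[245:]=0;m[:,:195]=0;m[:,340:]=0
ys,xs=np.nonzero(m);w=dep('top',np.c_[xs,ys],D);print('base z',np.median(w[:,2]))
z=np.median(w[:,2]);w=onz('top',np.c_[xs,ys],z)
g=abs(dep('top',np.c_[xs,ys],D)[:,2]-z)<6
r=cv2.minAreaRect(np.float32(w[g][:,:2]));print(r)
E
```

```text
knobline_in [213.1 203.5] [495.5 167.7 130.5]
knobline_out [219.5 210.6] [479.4 152.8 121.9]
zero [214.6 218.4] [463.9 168.7  94.8]
handle [308.8 209.7] [479.5 -66.  140.5]
clip [320.  230.4] [ 443.4 -105.7   24.5]
tumbler [358 205] [ 517.8 -215.3    3.2]
s kin [232.6 229.6] [489.  165.1 131.9]
s kout [240.6 229.6] [477.3 151.4 129.5]
s knobmid [232.6 229.6] [489.  165.1 131.9]
s handletop [303.6 179.6] [475.7 -65.8 138.1]
s clip [321. 209.] [ 442.6 -107.4   23.2]
s zero [241.6 246.8] [463.5 164.6  91. ]
base z 18.528585635422246
((485.6411437988281, 34.94206237792969), (341.7034606933594, 102.27041625976562), 86.96016693115234)
```

```bash
python3 - <<'E'
from h import *
np.set_printoptions(precision=1,suppress=True)
im=np.load("pics/top0im.npy");D=np.load("pics/top0.npy");hsv=cv2.cvtColor(im,cv2.COLOR_RGB2HSV)
ims=np.load("pics/scene0im.npy");Ds=np.load("pics/scene0.npy");hs=cv2.cvtColor(ims,cv2.COLOR_RGB2HSV)
yaw=np.deg2rad(-3.04);O=np.array([487.1,62.4]);Rm=np.array([[np.cos(yaw),-np.sin(yaw)],[np.sin(yaw),np.cos(yaw)]])
def allp(n,im,D):
    ys,xs=np.nonzero(D>0);return np.c_[xs,ys],dep(n,np.c_[xs,ys],D)
px,w=allp('top',im,D);px2,w2=allp('scene',ims,Ds)
for nm,pp,ww,I,H in(('top',px,w,im,hsv),('scene',px2,w2,ims,hs)):
    L=(ww[:,:2]-O)@Rm; z=ww[:,2]; c=H[pp[:,1],pp[:,0]].astype(int)
    ins=abs(L[:,0])<50
    # height profile
    print(nm,[(y,int(z[ins&(L[:,1]>=y)&(L[:,1]<y+8)].max())) for y in range(-200,152,8) if (ins&(L[:,1]>=y)&(L[:,1]<y+8)).any()])
    bt=ins&(z>122)&(L[:,1]>70)&(L[:,1]<140)
    P=ww[bt];print('bar n',bt.sum(),P.mean(0),cv2.minAreaRect(np.float32(P[:,:2])),P[:,2].max())
    wl=bt&(c[:,2]>120)&(c[:,1]<60); print('white',ww[wl].mean(0),L[wl].mean(0))
    red=ins&((c[:,0]<6)|(c[:,0]>174))&(c[:,1]>150)&(c[:,2]>130)
    for lab,s in(('zero',red&(L[:,1]>0)),('clip',red&(L[:,1]<-60)&(z<60))): print(lab,s.sum(),ww[s].mean(0),L[s].mean(0),L[s].min(0),L[s].max(0))
    ht=ins&(z>100)&(L[:,1]<-80); print('handle',ht.sum(),ww[ht].mean(0),L[ht].mean(0),L[ht].min(0),L[ht].max(0),z[ht].max())
    t=(z>84)&(z<94)&(abs(ww[:,0]-500)<60)&(ww[:,1]<-130)&(ww[:,1]>-280); print('tumbler rim',ww[t].min(0),ww[t].max(0))
E
```

```text
top [(-200, 33), (-192, 32), (-184, 30), (-176, 35), (-168, 32), (-160, 31), (-152, 31), (-144, 141), (-136, 142), (-128, 143), (-120, 140), (-112, 83), (-104, 84), (-96, 83), (-88, 83), (-80, 70), (-72, 72), (-64, 72), (-56, 71), (-48, 70), (-40, 72), (-32, 78), (-24, 86), (-16, 84), (-8, 23), (0, 23), (8, 24), (16, 24), (24, 55), (32, 54), (40, 90), (48, 97), (56, 101), (64, 100), (72, 98), (80, 131), (88, 134), (96, 132), (104, 133), (112, 133), (120, 134), (128, 99), (136, 97), (144, 19)]
bar n 107 [491.6 167.9 129.4] ((492.1287841796875, 168.21994018554688), (43.507286071777344, 13.93908405303955), 45.83501052856445) 134.49139186836953
white [490.4 166.5 130. ] [ -2.3 104.2]
zero 1 [461.9 169.6  98. ] [-30.9 105.7] [-30.9 105.7] [-30.9 105.7]
clip 28 [ 444.  -105.6   24.6] [ -34.1 -170.1] [ -48.1 -173. ] [ -22.4 -166.9]
handle 89 [478.3 -65.5 133.2] [  -2.  -128.2] [ -12.2 -139.8] [   9.2 -117.5] 143.6062566686967
tumbler rim [ 469.9 -236.7   84.2] [ 536.4 -170.6   92.5]
scene [(-200, 27), (-192, 28), (-184, 31), (-176, 34), (-168, 33), (-160, 31), (-152, 24), (-144, 136), (-136
[... 183 characters left out ...]
 23), (0, 23), (8, 22), (16, 53), (24, 54), (32, 54), (40, 92), (48, 99), (56, 101), (64, 97), (72, 97), (80, 132), (88, 132), (96, 132), (104, 132), (112, 132), (120, 126), (128, 98), (136, 97), (144, 4)]
bar n 114 [490.2 166.8 128.7] ((490.9969482421875, 165.66531372070312), (41.329078674316406, 15.107074737548828), 47.307708740234375) 132.89991400872123
white [485.  158.9 131.1] [-7.2 96.2]
zero 2 [462.5 165.7  94. ] [-30.1 101.9] [-30.3 100.4] [-29.8 103.4]
clip 21 [ 439.9 -106.3   25.9] [ -38.2 -171. ] [ -48.5 -178. ] [ -26.5 -167.3]
handle 119 [475.2 -62.9 125.2] [  -5.3 -125.8] [ -14.1 -140.1] [   8.2 -117.5] 140.46838542584987
tumbler rim [ 467.3 -237.8   84.1] [ 533.9 -169.8   91.4]
```

>>> arm_command(rot=[[0,0,2],[0,0,2],[0,0,2],[0,0,2],[0,0,2]], slide=[[11,36,0],[11,36,0],[11,36,0],[11,36,0],[11,36,0]], gripper=[45,45,45,45,45])

```text
clock: 0.52
eef_pos: [339.1, -403.1, 227.1]
tool_rot: [3.135, 0.0, -0.941]
force: [1.3, 0.6, -0.0]
width: 44.8
```

>>> arm_command(rot=[[0,0,2],[0,0,2],[0,0,2],[0,0,2],[0,0,2]], slide=[[11,36,0],[11,36,0],[11,36,0],[11,36,0],[11,36,0]], gripper=[45,45,45,45,45])

```text
clock: 0.93
eef_pos: [393.6, -213.6, 226.2]
tool_rot: [3.134, 0.003, -0.76]
force: [1.0, -0.0, 0.3]
width: 45.1
```

>>> arm_command(rot=[[0,0,0],[0,0,0],[0,0,0],[0,0,0],[0,0,0]], slide=[[8,38,0],[8,38,0],[8,38,0],[8,38,0],[8,38,0]], gripper=[45,45,45,45,45])

```text
clock: 1.35
eef_pos: [433.6, -14.6, 226.0]
tool_rot: [3.134, 0.002, -0.76]
force: [1.9, -0.2, 0.2]
width: 44.7
```

>>> arm_command(rot=[[0,0,0],[0,0,0],[0,0,0],[0,0,0],[0,0,0]], slide=[[11,36,0],[11,36,0],[11,36,0],[11,36,0],[11,36,0]], gripper=[45,45,45,45,45])

```text
clock: 1.77
eef_pos: [487.2, 175.2, 225.5]
tool_rot: [3.131, 0.003, -0.758]
force: [-0.7, 0.1, -1.0]
width: 45.1
```

>>> arm_command(rot=[[0.5,0,0],[0,0,0],[0,0,0]], slide=[[4,-8,-20],[0,0,-30],[0,0,-20]], gripper=[45,45,45])

```text
clock: 2.02
eef_pos: [496.0, 183.8, 157.4]
tool_rot: [-3.126, 0.008, -0.74]
force: [-0.3, -0.3, -0.6]
width: 45.2
```

```bash
python3 - <<'E'
from cell import telemetry,get_image
import cv2
s=telemetry.read_state();print(s['eef_pos'],s['tool_rot'])
im,d=get_image('scene');cv2.imwrite("pics/s1.png",cv2.resize(im[130:290,180:360,::-1],None,fx=4,fy=3.7,interpolation=cv2.INTER_CUBIC))
E
```

```text
[496.03168359 183.78447244 157.36139094] [-3.12644435  0.0081801  -0.73961807]
```

View pics/s1.png

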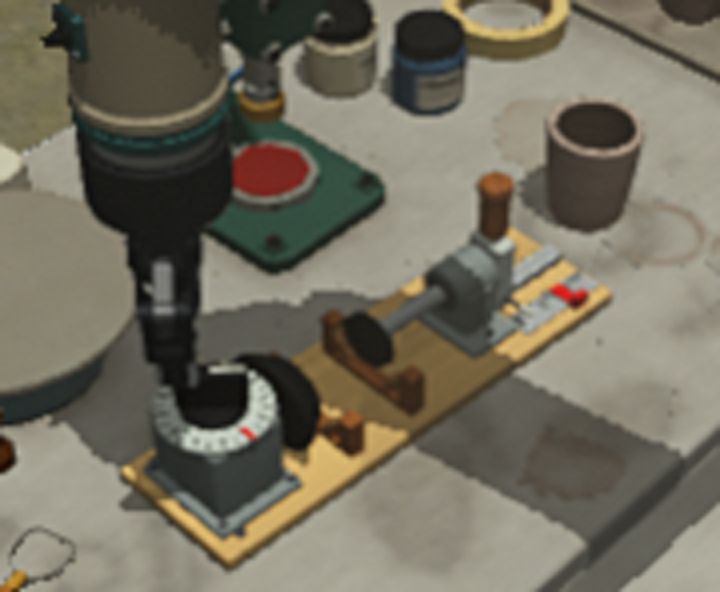

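The gripper is above the dial at about (190,370) but has overshot towards +y by 17 mm, as the pose readout confirms. I'll correct that and let it settle.

>>> arm_command(rot=[[0,0,0],[0,0,0]], slide=[[-4,-16,0],[0,0,0]], gripper=[45,45])

```text
clock: 2.23
eef_pos: [487.9, 165.4, 152.0]
tool_rot: [-3.138, 0.013, -0.739]
force: [-1.2, -1.7, -0.4]
width: 44.9
```

>>> arm_command(rot=[[0,-0.7,-1.5],[0,0,0]], slide=[[3.5,1.5,-15],[0,0,0]], gripper=[45,45])

```text
clock: 2.4
eef_pos: [492.0, 166.5, 137.7]
tool_rot: [-3.129, 0.004, -0.768]
force: [-0.8, -0.4, -0.7]
width: 45.1
```

>>> arm_command(rot=[[-0.5,0,0],[0,0,0],[0,0,0]], slide=[[0,0.5,-15],[0,0,-14],[0,0,0]], gripper=[45,45,45])

```text
clock: 2.65
eef_pos: [494.1, 167.8, 111.2]
tool_rot: [-3.132, -0.004, -0.768]
force: [-0.8, -0.3, -0.1]
width: 44.8
```

```bash
python3 - <<'E'
from cell import telemetry,get_image
import cv2
s=telemetry.read_state();print(s['eef_pos'],s['tool_rot'],s['force'])
im,d=get_image('scene');cv2.imwrite("pics/s2.png",cv2.resize(im[170:290,180:320,::-1],None,fx=5,fy=5,interpolation=cv2.INTER_CUBIC))
E
```

```text
[494.10697898 167.84769368 111.15407351] [-3.13168112 -0.00414665 -0.76755841] [-0.80369504 -0.25600223 -0.10123435]
```

View pics/s2.png

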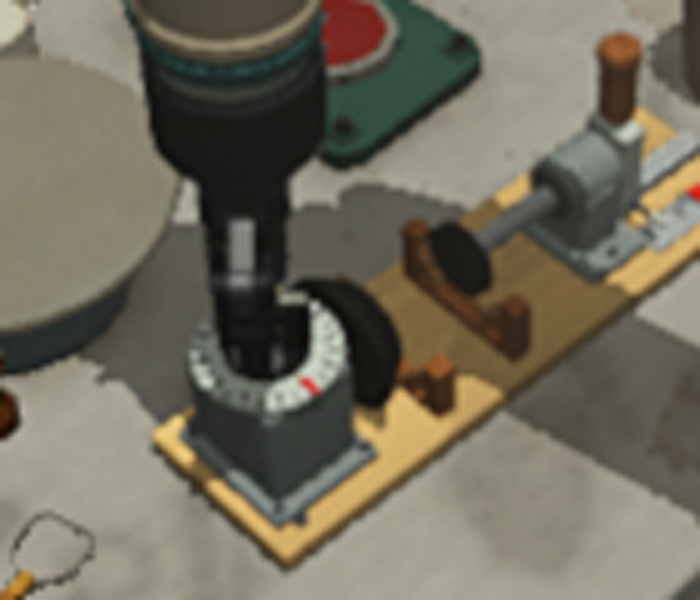

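The fingers straddle the bar at about (265,340), so I'll close on it.

>>> arm_command(rot=[[0,0,0],[0,0,0],[0,0,0],[0,0,0],[0,0,0]], slide=[[-2,-0.5,-3],[0,0,0],[0,0,0],[0,0,0],[0,0,0]], gripper=[30,15,5,5,5])

```text
clock: 3.12
eef_pos: [494.4, 168.2, 112.0]
tool_rot: [-3.126, -0.006, -0.768]
force: [1.9, -0.1, -6.4]
width: 12.7
```

>>> arm_command(rot=[[0,0,-5],[0,0,-6],[0,0,-6],[0,0,-6],[0,0,-6]], slide=[[0,0,0],[0,0,0],[0,0,0],[0,0,0],[0,0,0]], gripper=[5,5,5,5,5])

```text
clock: 3.53
eef_pos: [495.3, 167.0, 112.0]
tool_rot: [-3.125, -0.006, -1.295]
force: [1.4, -0.6, -6.6]
width: 12.3
```

>>> arm_command(rot=[[0,0,-6],[0,0,-6],[0,0,-5],[0,0,0],[0,0,0]], slide=[[0,0,0],[0,0,0],[0,0,0],[0,0,0],[0,0,0]], gripper=[5,5,5,5,5])

```text
clock: 3.95
eef_pos: [495.4, 166.1, 112.0]
tool_rot: [-3.125, -0.008, -1.608]
force: [1.1, -0.6, -4.3]
width: 12.4
```

>>> arm_command(rot=[[0,0,-1],[0,0,0],[0,0,0],[0,0,0]], slide=[[0,0,0],[0,0,0],[0,0,0],[0,0,0]], gripper=[5,5,5,5])

```text
clock: 4.28
eef_pos: [495.4, 166.0, 112.0]
tool_rot: [-3.125, -0.007, -1.622]
force: [1.6, -1.2, -5.0]
width: 12.4
```

>>> arm_command(rot=[[0,0,0],[0,0,0],[0,0,0],[0,0,0],[0,0,0]], slide=[[0,0,0],[0,0,0],[0,0,0],[0,0,10],[0,0,20]], gripper=[40,40,40,40,40])

```text
clock: 4.7
eef_pos: [493.2, 166.1, 141.7]
tool_rot: [-3.131, -0.008, -1.62]
force: [-0.1, -0.7, -0.4]
width: 40.0
```

>>> arm_command(rot=[[0,0,0],[0,0,0],[0,0,0],[0,0,0],[0,0,0]], slide=[[0,0,20],[0,0,25],[-5,-20,10],[-5,-35,0],[-3,-35,0]], gripper=[40,40,40,40,40])

```text
clock: 5.12
eef_pos: [483.3, 84.5, 207.3]
tool_rot: [-3.119, 0.001, -1.603]
force: [0.1, -1.2, 0.1]
width: 40.1
```

```bash
python3 - <<'E'
from h import *
from cell import telemetry,get_image
s=telemetry.read_state();print(s['eef_pos'],s['tool_rot'],s['force'])
np.set_printoptions(precision=2,suppress=True)
for n,a in(('scene',(slice(170,290),slice(200,350))),('top',(slice(180,245),slice(190,340)))):
    im,d=get_image(n);cv2.imwrite(f"pics/{n}3.png",cv2.resize(im[a][:,:,::-1],None,fx=5,fy=5,interpolation=cv2.INTER_CUBIC))
    np.save(f"pics/{n}3.npy",d);np.save(f"pics/{n}3im.npy",im)
    ys,xs=np.nonzero(d>0);w=dep(n,np.c_[xs,ys],d)
    k=(np.hypot(w[:,0]-491.5,w[:,1]-167)<27)&(w[:,2]>120)&(w[:,2]<138)
    print(n,k.sum(),w[k].mean(0),cv2.minAreaRect(np.float32(w[k][:,:2])))
E
```

```text
[483.2823161   84.528822   207.25102249] [-3.11935021e+00  1.33215247e-03 -1.60314404e+00] [ 0.05612395 -1.16879716  0.05912114]
scene 109 [489.38 166.91 128.54] ((491.0369567871094, 165.5511016845703), (14.34467887878418, 42.695682525634766), 84.78460693359375)
top 0 [nan nan nan] ((0.0, 0.0), (0.0, 0.0), 0.0)<stdin>:10: RuntimeWarning: Mean of empty slice.
  ret = um.true_divide(
```

View pics/scene3.png

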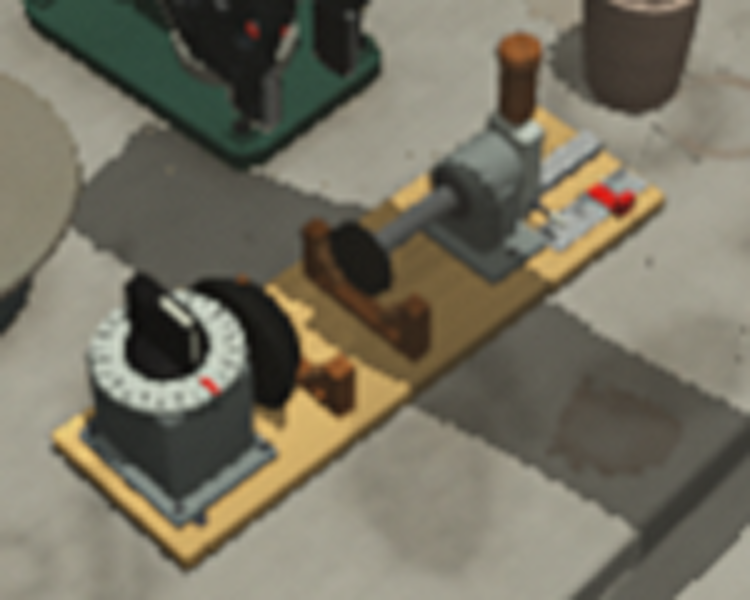

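View pics/top3.png

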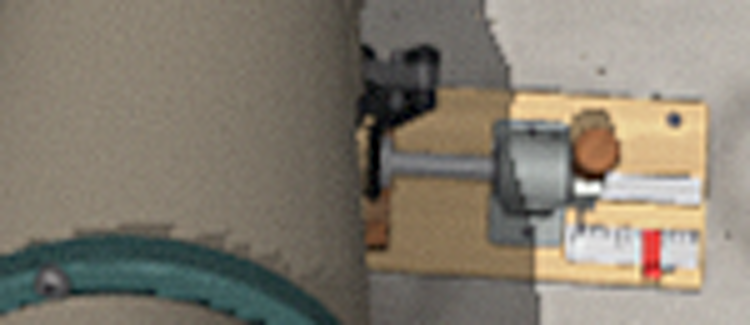

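The line, from about (165,298) to (197,328) in the scene crop, points roughly towards the red mark at (210,386). I'll check the angle with ray casts. In the top view the arm hides the knob.

```bash
python3 - <<'E'
from h import *
np.set_printoptions(precision=2,suppress=True)
im=np.load('pics/scene3im.npy')
a=im[220:255,212:258];cv2.imwrite('pics/k3.png',cv2.resize(a[:,:,::-1],None,fx=16,fy=16,interpolation=cv2.INTER_NEAREST))
def P(x,y): return [200+(x+.5)/5-.5,170+(y+.5)/5-.5]
A=onz('scene',[P(165,298),P(197,328)],130);print(A,np.degrees(np.arctan2(*(A[0]-A[1])[1::-1])))
z=onz('scene',[P(210,386)],96)[0];print(z)
E
```

```text
[[491.15 163.25 130.  ]
 [467.64 165.68 130.  ]] -5.911209050408998
[460.43 167.22  96.  ]
```

View pics/k3.png

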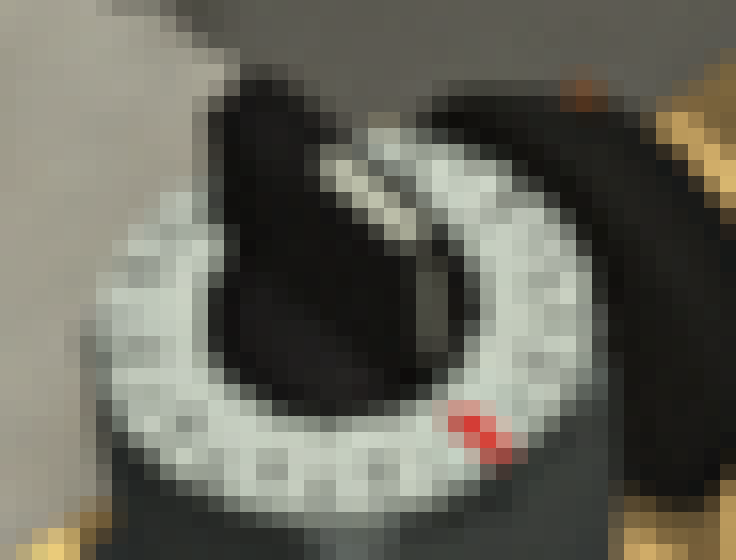

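>>> arm_command(rot=[[0,0,-1],[0,0,0],[0,0,0],[0,0,0],[0,0,0]], slide=[[-1,-35,0],[-1,-35,0],[-1,-35,0],[0,-25,0],[0,0,0]], gripper=[50,50,50,50,50])

```text
clock: 5.63
eef_pos: [481.0, -53.6, 212.2]
tool_rot: [-3.113, 0.001, -1.627]
force: [0.5, -0.5, 0.2]
width: 50.2
```

```bash
cat > k.py <<'E'
from h import *
from cell import telemetry,get_image
import sys
s=telemetry.read_state();print(s['eef_pos'],s['tool_rot'],s['force'])
np.set_printoptions(precision=2,suppress=True)
t=sys.argv[1]
for n,a in(('scene',(slice(170,290),slice(200,350))),('top',(slice(180,245),slice(190,340)))):
    im,d=get_image(n);cv2.imwrite(f"pics/{n}{t}.png",cv2.resize(im[a][:,:,::-1],None,fx=5,fy=5,interpolation=cv2.INTER_CUBIC))
    np.save(f"pics/{n}{t}.npy",d);np.save(f"pics/{n}{t}im.npy",im)
    ys,xs=np.nonzero(d>0);w=dep(n,np.c_[xs,ys],d)
    k=(np.hypot(w[:,0]-491.5,w[:,1]-167)<27)&(w[:,2]>120)&(w[:,2]<138)
    if k.any(): print(n,k.sum(),w[k].mean(0),cv2.minAreaRect(np.float32(w[k][:,:2])))
E
python3 k.py 4
```

```text
[481.03758005 -53.55467175 212.15921737] [-3.11294294e+00  7.03804098e-04 -1.62746952e+00] [ 0.50182168 -0.46476382  0.15796944]
scene 109 [489.42 166.85 128.36] ((491.9633483886719, 165.756591796875), (14.327348709106445, 41.43441390991211), 86.24945831298828)
top 106 [491.05 167.74 128.98] ((491.76959228515625, 168.5995635986328), (14.292695999145508, 43.15384292602539), 87.41203308105469)
```

View pics/top4.png

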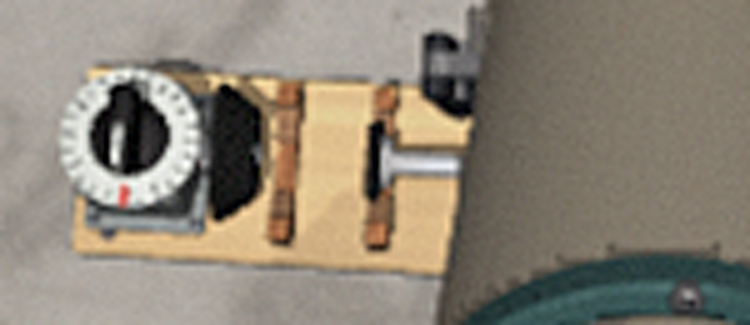

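View pics/scene4.png

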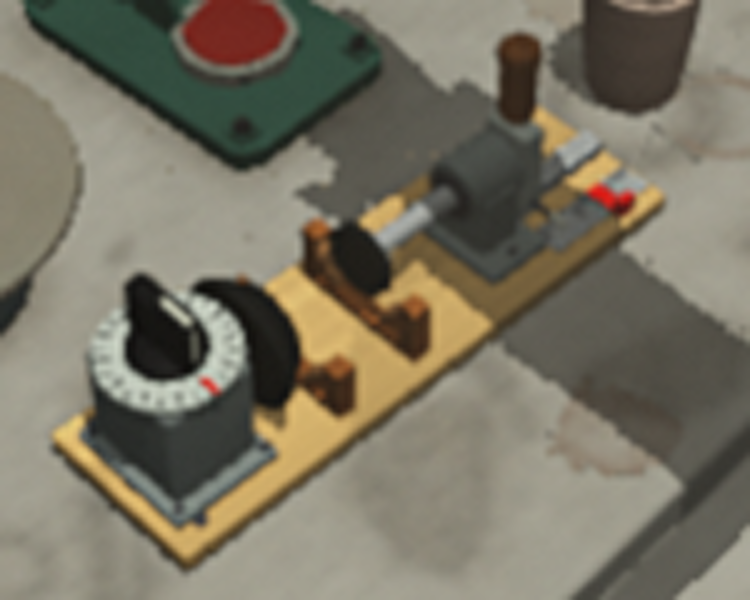

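The top view shows the line at (118,140) pointing at the red mark at (125,195). The bar measures -2.6 degrees against a jig yaw of -3.0, so the knob is set. Next is the handle.

>>> arm_command(rot=[[-1.5,0,0],[0,0,0],[0,0,0],[0,0,0]], slide=[[-2,-12,-10],[0,0,-30],[0,0,-20],[0,0,0]], gripper=[50,50,50,50])

```text
clock: 6.07
eef_pos: [482.6, -53.7, 153.1]
tool_rot: [-3.104, -0.019, -1.614]
force: [-1.2, 0.2, -0.7]
width: 49.8
```

>>> arm_command(rot=[[1.1,2.1,0],[0,0,0],[0,0,0]], slide=[[-4,-12,0],[0,0,0],[0,0,0]], gripper=[50,50,50])

```text
clock: 6.32
eef_pos: [478.9, -59.5, 153.8]
tool_rot: [3.138, 0.002, -1.604]
force: [0.0, 0.5, -0.2]
width: 49.8
```

>>> arm_command(rot=[[0,0,-1],[0,0,0],[0,0,0],[0,0,0]], slide=[[0,-6,-20],[0,0,-25],[0,0,-8],[0,0,0]], gripper=[50,50,50,50])

```text
clock: 6.65
eef_pos: [483.5, -60.6, 103.9]
tool_rot: [-3.133, 0.004, -1.617]
force: [-0.1, -0.1, 0.4]
width: 50.1
```

```bash
python3 k.py 5
```

```text
[483.47690925 -60.6053336  103.87186186] [-3.1330906   0.0037111  -1.61680638] [-0.13275541 -0.09937308  0.38994259]
scene 112 [489.67 166.97 128.23] ((489.76690673828125, 165.6112518310547), (12.949868202209473, 41.64246368408203), 85.55265045166016)
top 104 [491.15 167.67 129.36] ((491.63275146484375, 168.2819061279297), (14.303657531738281, 42.861324310302734), 86.55520629882812)
```

View pics/scene5.png

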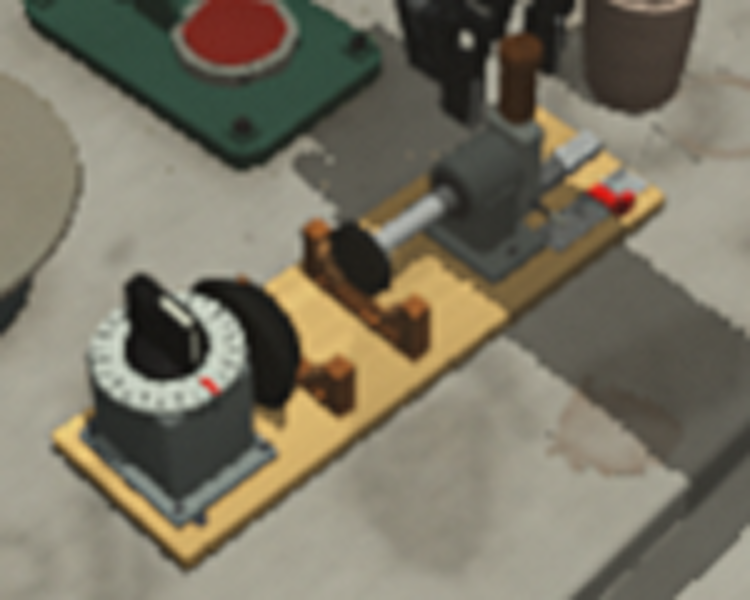

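```bash
python3 - <<'E'
from h import *
np.set_printoptions(precision=1,suppress=True)
d=np.load('pics/scene5.npy')
def P(x,y): return [200+(x+.5)/5-.5,170+(y+.5)/5-.5]
for p in[(455,105),(455,85),(540,15),(550,50),(560,60),(518,60),(518,80),(470,80),(490,80)]: print(p,dep('scene',[P(*p)],d)[0])
w=dep('scene',np.array([(x,y) for y in range(150,215) for x in range(270,330)]),d)
k=(w[:,2]>100)&(w[:,2]<135)&(w[:,1]<0)&(w[:,1]>-120)
for lo in range(-120,0,8):
    s=w[k&(w[:,1]>=lo)&(w[:,1]<lo+8)]
    if len(s): print(lo,len(s),s.min(0),s.max(0))
E
```

```text
(455, 105) [480.6 -22.9 127. ]
(455, 85) [480.7 -22.5 140.9]
(540, 15) [481.1 -87.3 144.2]
(550, 50) [471.1 -84.5 128.3]
(560, 60) [ 545.  -192.3    1.1]
(518, 60) [473.  -61.3 136.1]
(518, 80) [472.3 -61.3 122.8]
(470, 80) [474.4 -26.3 145.6]
(490, 80) [ 566.2 -154.3   -2.5]
-104 4 [474.1 -99.2 118.6] [474.9 -97.  133.9]
-96 7 [470.6 -95.5 110.8] [472.8 -89.2 132.4]
-88 38 [468.5 -87.4 104.4] [491.9 -83.4 134.9]
-80 2 [469.5 -72.1 107.6] [471.2 -72.1 133. ]
-72 18 [466.8 -71.8 100. ] [471.3 -64.5 133.8]
-64 61 [467.6 -63.6 100.8] [485.7 -56.8 134.9]
-56 2 [477.3 -55.5 115. ] [477.5 -54.5 129.7]
-40 7 [471.9 -35.4 113.3] [474.  -32.  131.4]
-32 28 [472.7 -31.  108.4] [490.6 -24.1 134.8]
-24 13 [477.4 -23.9 118.4] [488.6 -19.3 133. ]
```

View pics/top5.png

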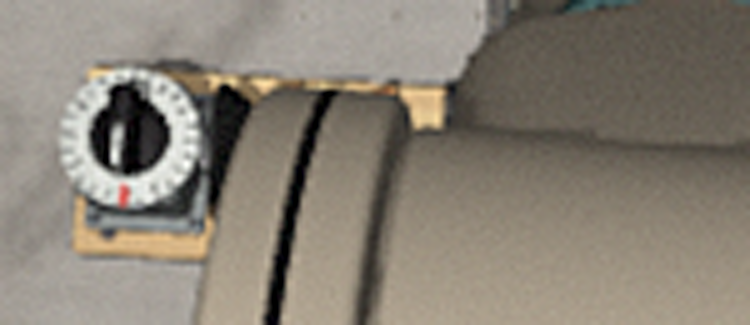

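In the scene crop the handle at (518,80) stands between the fingers at (455,100) and (550,50). The depth reading puts the handle about 5 mm towards -x of the pad centre. I'll shift by that amount and close.

>>> arm_command(rot=[[0,0,0],[0,0,0],[0,0,0],[0,0,0],[0,0,0]], slide=[[-5,-6,-4],[0,0,0],[0,0,0],[0,0,0],[0,0,0]], gripper=[50,40,10,10,10])

```text
clock: 7.17
eef_pos: [480.2, -68.6, 104.0]
tool_rot: [-3.126, 0.002, -1.618]
force: [2.7, 2.5, -10.1]
width: 20.7
```

>>> arm_command(rot=[[0,0,0],[0,0,0],[0,0,0]], slide=[[0,0,0],[0,0,0],[0,0,0]], gripper=[5,5,5])

```text
clock: 7.42
eef_pos: [480.2, -68.5, 103.9]
tool_rot: [-3.126, 0.002, -1.618]
force: [0.2, -0.4, -3.4]
width: 20.9
```

```bash
python3 k.py 6
```

```text
[480.21815459 -68.47957172 103.9232414 ] [-3.12584679e+00  2.01796558e-03 -1.61753831e+00] [ 0.1775414  -0.3728223  -3.39882439]
scene 109 [489.54 167.02 128.45] ((490.8403015136719, 165.7918701171875), (14.495142936706543, 41.68547821044922), 87.52180480957031)
top 104 [491.07 167.73 129.13] ((491.56878662109375, 168.46463012695312), (13.887451171875, 42.932403564453125), 85.0108871459961)
```

View pics/scene6.png

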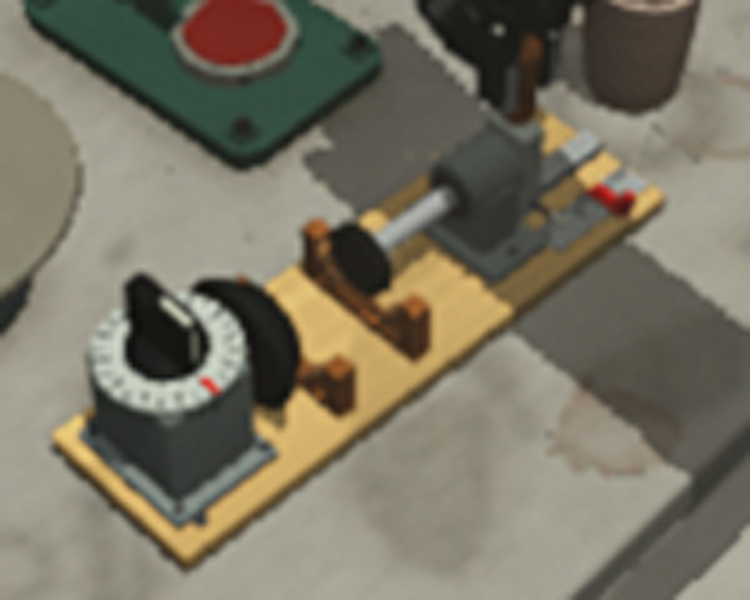

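>>> arm_command(rot=[[0,0,0],[0,0,0],[0,0,0],[0,0,0],[0,0,0]], slide=[[-0.5,-8,0],[-0.5,-9,0],[-0.5,-9,0],[-0.3,-7,0],[0,0,0]], gripper=[5,5,5,5,5])

```text
clock: 7.93
eef_pos: [478.9, -92.1, 103.9]
tool_rot: [-3.128, 0.015, -1.608]
force: [1.3, 5.6, -2.8]
width: 20.9
```

```bash
python3 k.py 7; python3 - <<'E'
import numpy as np,cv2
im=np.load('pics/scene7im.npy')[185:225,290:340];cv2.imwrite('pics/c7.png',cv2.resize(im[:,:,::-1],None,fx=14,fy=14,interpolation=cv2.INTER_CUBIC))
E
```

```text
[478.8688598  -92.11336077 103.91248959] [-3.12799623  0.01453918 -1.60828144] [ 1.28154439  5.61126641 -2.78581513]
scene 108 [489.13 166.92 128.69] ((490.44647216796875, 165.54714965820312), (14.04524040222168, 42.12697219848633), 83.31568908691406)
top 105 [491.08 167.64 129.3 ] ((491.68402099609375, 168.353271484375), (14.537964820861816, 42.58331298828125), 86.69242095947266)
```

View pics/c7.png

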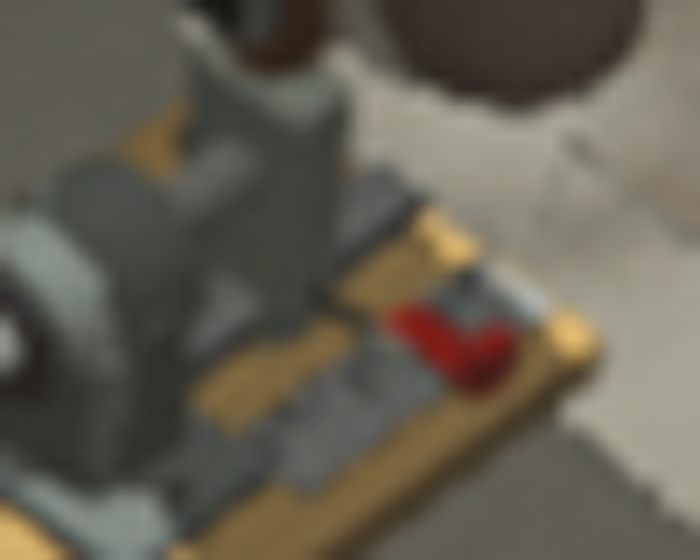

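View pics/top7.png

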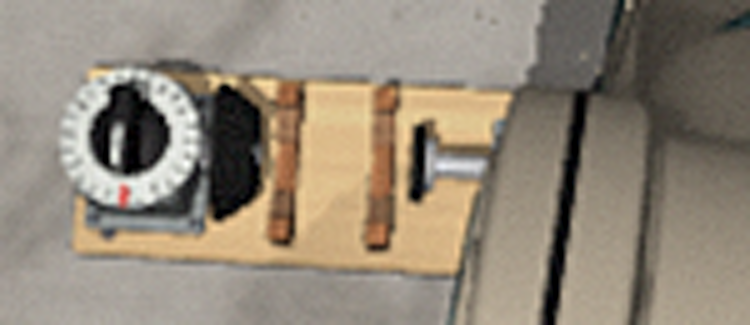

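>>> arm_command(rot=[[0,0,0],[0,0,0],[0,0,0],[0,0,0],[0,0,0]], slide=[[-0.4,-7,0],[-0.3,-6,0],[0,-3,0],[0,0,0],[0,0,0]], gripper=[5,5,5,5,5])

```text
clock: 8.45
eef_pos: [478.6, -95.6, 104.0]
tool_rot: [-3.13, 0.029, -1.6]
force: [1.3, 5.7, -2.8]
width: 20.8
```

```bash
python3 k.py 8; python3 - <<'E'
import numpy as np,cv2
im=np.load('pics/scene8im.npy')[185:225,290:340].astype(float)*1.8
cv2.imwrite('pics/c8.png',cv2.resize(np.clip(im,0,255).astype(np.uint8)[:,:,::-1],None,fx=14,fy=14,interpolation=cv2.INTER_CUBIC))
im=np.load('pics/scene0im.npy')[185:225,290:340].astype(float)
cv2.imwrite('pics/c0.png',cv2.resize(np.clip(im,0,255).astype(np.uint8)[:,:,::-1],None,fx=14,fy=14,interpolation=cv2.INTER_CUBIC))
E
```

```text
[478.60089787 -95.5931323  103.96724975] [-3.13043231  0.02881279 -1.59971965] [ 1.32262072  5.65072228 -2.83465264]
scene 108 [489.24 166.81 128.44] ((490.6952209472656, 165.38134765625), (12.820982933044434, 43.16337585449219), 83.81287384033203)
top 103 [490.97 167.8  129.66] ((491.6100158691406, 168.45526123046875), (14.325455665588379, 42.666202545166016), 86.46700286865234)
```

View pics/c8.png

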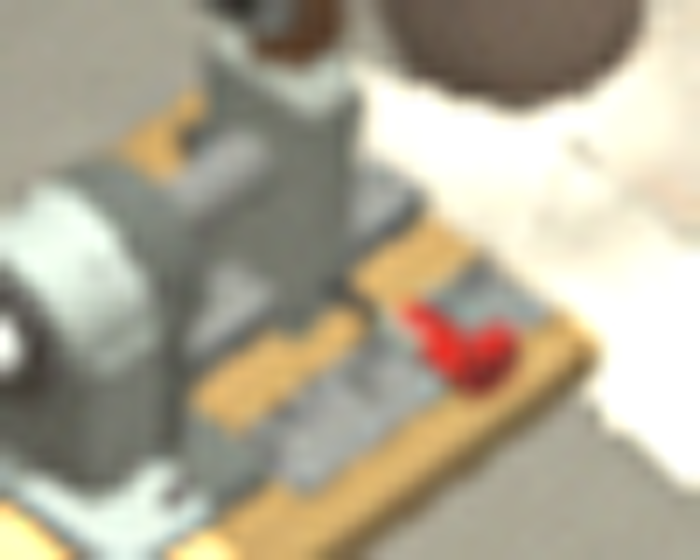

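View pics/c0.png

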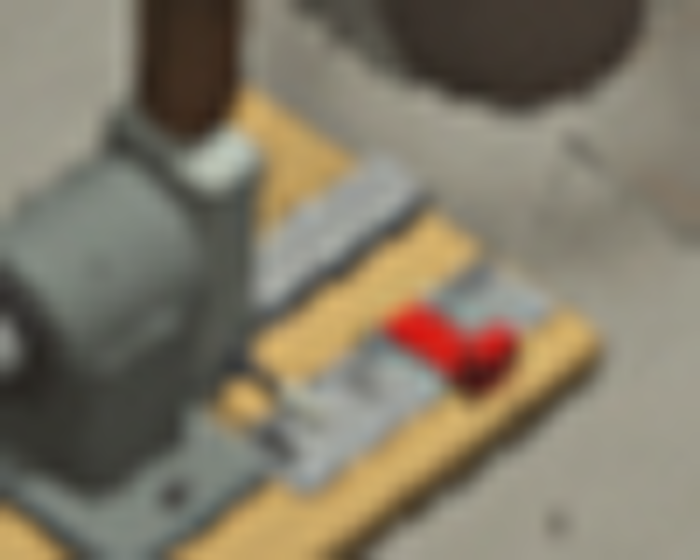

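```bash
python3 - <<'E'
from h import *
np.set_printoptions(precision=1,suppress=True)
yaw=np.deg2rad(-3.04);O=np.array([487.1,62.4]);Rm=np.array([[np.cos(yaw),-np.sin(yaw)],[np.sin(yaw),np.cos(yaw)]])
def P(x,y): return [290+(x+.5)/14-.5,185+(y+.5)/14-.5]
for f,ps in(('0',[(248,365),(270,390),(300,408),(316,420)]),('8',[(352,300),(370,320),(395,340)])):
    d=np.load(f'pics/scene{f}.npy')
    for p in ps:
        q=dep('scene',[P(*p)],d)[0];a=onz('scene',[P(*p)],32)[0]
        print(f,p,q[2],(q[:2]-O)@Rm,'z32',(a[:2]-O)@Rm)
E
```

```text
0 (248, 365) 35.642712885277206 [ -21.3 -131.8] z32 [ -19.1 -134.4]
0 (270, 390) 36.942280844263564 [ -29.5 -129.1] z32 [ -26.5 -132.7]
0 (300, 408) 36.36125535812607 [ -36.2 -130.2] z32 [ -33.6 -133.3]
0 (316, 420) 21.69108839850844 [ -31.7 -140.7] z32 [ -37.8 -133.3]
8 (352, 300) 37.39192857082253 [ -24.5 -157.2] z32 [ -21.2 -161.3]
8 (370, 320) 37.92527758107747 [ -30.8 -155.4] z32 [ -27.2 -159.9]
8 (395, 340) 20.42980092070377 [ -27.2 -168.1] z32 [ -34.1 -159.4]
```

>>> arm_command(rot=[[-0.8,0,-0.5],[-0.8,0,-0.5],[-0.3,0,0]], slide=[[-0.4,-7,0],[-0.4,-7,0],[-0.2,-5,0]], gripper=[5,5,5])

```text
clock: 8.8
eef_pos: [478.0, -105.5, 103.9]
tool_rot: [-3.131, 0.005, -1.61]
force: [0.4, 9.0, -0.9]
width: 20.8
```

>>> arm_command(rot=[[-0.4,0,-0.3],[-0.3,0,0]], slide=[[-0.2,-5,0],[-0.1,-4,0]], gripper=[5,5])

```text
clock: 8.97
eef_pos: [477.9, -108.0, 103.9]
tool_rot: [-3.132, -0.0, -1.61]
force: [1.4, 8.9, -0.9]
width: 20.7
```

```bash
python3 k.py 9; python3 - <<'E'
import numpy as np,cv2
from cell import telemetry
s=telemetry.read_state();print(s['clock'],s['eef_pos'],s['tool_rot'],s['force'])
im=np.load('pics/scene9im.npy')[185:225,290:340].astype(float)*1.6
cv2.imwrite('pics/c9.png',cv2.resize(np.clip(im,0,255).astype(np.uint8)[:,:,::-1],None,fx=14,fy=14,interpolation=cv2.INTER_CUBIC))
E
```

```text
[ 477.90390599 -108.01225913  103.90941432] [-3.13216974e+00 -5.34688912e-05 -1.61006290e+00] [ 1.42732165  8.86059662 -0.92185086]
scene 106 [489.58 166.76 128.59] ((491.0779724121094, 165.60081481933594), (14.097203254699707, 42.963443756103516), 86.4442367553711)
top 104 [491.11 167.79 129.22] ((491.5184020996094, 168.45091247558594), (14.292886734008789, 42.85947036743164), 86.29124450683594)
9.0667 [ 477.90078735 -108.05738826  103.92101794] [-3.13212816e+00 -6.97665127e-05 -1.61000086e+00] [ 0.33428389  7.97908722 -1.48955528]
```

View pics/c9.png

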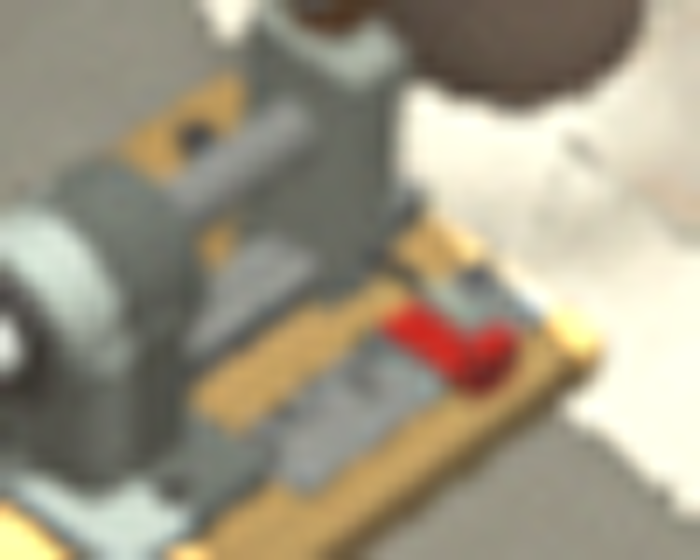

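```bash
python3 - <<'E'
from h import *
np.set_printoptions(precision=1,suppress=True)
yaw=np.deg2rad(-3.04);O=np.array([487.1,62.4]);Rm=np.array([[np.cos(yaw),-np.sin(yaw)],[np.sin(yaw),np.cos(yaw)]])
def P(x,y): return [290+(x+.5)/14-.5,185+(y+.5)/14-.5]
L=lambda p,z:(onz('scene',[P(*p)],z)[0,:2]-O)@Rm
for p in[(395,264),(410,278),(435,293),(460,308)]: print('ptr',L(p,36.5))
for f in('0','9'):
    im=np.load(f'pics/scene{f}im.npy');h=cv2.cvtColor(im,cv2.COLOR_RGB2HSV);d=np.load(f'pics/scene{f}.npy')
    m=((h[...,0]<7)|(h[...,0]>173))&(h[...,1]>150);m[:190]=0;m[225:]=0;m[:,:305]=0;m[:,340:]=0
    ys,xs=np.nonzero(m);q=dep('scene',np.c_[xs,ys],d);l=(q[:,:2]-O)@Rm;o=np.argsort(l[:,0])
    print(f,np.c_[l,q[:,2]][o])
    a=(onz('scene',np.c_[xs,ys],22)[:,:2]-O)@Rm;k=q[:,2]<27;print('flat mean',a[k].mean(0),a[k].min(0),a[k].max(0))
im=np.load('pics/top0im.npy');h=cv2.cvtColor(im,cv2.COLOR_RGB2HSV);m=((h[...,0]<7)|(h[...,0]>173))&(h[...,1]>130);m[:220]=0;m[245:]=0;m[:,:305]=0;m[:,335:]=0
ys,xs=np.nonzero(m);a=(onz('top',np.c_[xs,ys],24)[:,:2]-O)@Rm;print('top clip',a.mean(0),a.min(0),a.max(0))
E
```

```text
ptr [ -23.2 -170.9]
ptr [ -27.7 -170.2]
ptr [ -33.7 -170.7]
ptr [ -39.7 -171.2]
0 [[ -50.4 -166.9   26.6]
 [ -49.9 -167.    30. ]
 [ -49.9 -171.4   26.8]
 [ -48.5 -172.4   32.7]
 [ -47.9 -168.7   35. ]
 [ -47.7 -173.9   27.2]
 [ -47.5 -178.    27.9]
 [ -47.4 -169.9   29.8]
 [ -46.6 -167.5   23.2]
 [ -45.7 -168.2   25.8]
 [ -45.2 -167.9   33.5]
 [ -44.8 -169.    28.5]
 [ -43.  -167.3   24.5]
 [ -40.7 -169.8   24.8]
 [ -40.1 -170.2   27.9]
 [ -38.  -169.1   23.3]
 [ -35.4 -171.9   23.2]
 [ -33.8 -169.6   23.6]
 [ -33.4 -170.6   18.7]
 [ -32.7 -174.9   22.9]
 [ -32.1 -171.3   25. ]
 [ -31.1 -168.7   22.2]
 [ -28.9 -171.1   22.8]
 [ -28.4 -171.2   26.2]
 [ -28.4 -175.7   23. ]
 [ -26.5 -169.8   21.9]]
flat mean [ -35.7 -171.7] [ -47.8 -176.4] [ -25.9 -168.1]
9 [[ -50.6 -173.8   33.3]
 [ -50.3 -167.    26.4]
 [ -49.2 -172.4   25.5]
 [ -48.8 -168.5   28.1]
 [ -48.4 -168.6   31.5]
 [ -48.1 -172.8   32.1]
 [ -47.9 -173.6   27.6]
 [ -47.2 -169.6   33.7]
 [ -46.2 -168.    22.5]
 [ -45.9 -168.    26.2]
 [ -45.3 -168.2   29.5]
 [ -45.1 -168.1   33.3]
 [ -45.  -181.9   19.2]
 [ -41.5 -169.3   21.9]
 [ -40.1 -170.7   23.7]
 [ -38.1 -168.9   23.6]
 [ -37.1 -174.1   22.8]
 [ -37.  -166.    24.8]
 [ -36.1 -170.6   28.5]
 [ -36.  -171.2   24.1]
 [ -32.  -167.6   23.8]
 [ -31.6 -172.5   19.8]
 [ -30.4 -173.6   22.1]
 [ -29.4 -170.4   23.7]
 [ -29.2 -174.6   24.4]
 [ -28.2 -167.7   24.7]
 [ -28.1 -171.6   25.7]]
flat mean [ -36.6 -172.1] [ -47.8 -179.8] [ -25.9 -168.1]
top clip [ -34.5 -170.2] [ -47.1 -173.3] [ -22.5 -166.9]
```

The pointer is at jig y of about -170.7 and the clip at about -170.2 to -171.7, so they are aligned. I'll hold with camera calls, which keep the arm's last target, check for drift, and hand in.

```bash
python3 - <<'E'
from cell import telemetry,get_image,ctrl
import numpy as np
for i in range(12):
    get_image('scene' if i%2 else 'top'); s=telemetry.read_state()
    if i%3==2: print(round(s['clock'],2),s['eef_pos'].round(2),s['tool_rot'].round(4),s['force'].round(1),round(s['width'],1),np.abs(s['qd']).max().round(5))
p=s['eef_pos']
if abs(p[1]+108)<1: print(ctrl.finish_job())
E
```

```text
9.22 [ 477.87 -108.04  103.9 ] [-3.1322 -0.     -1.6101] [ 1.5  8.6 -1.8] 21.0 0.00096
9.37 [ 477.89 -108.03  103.9 ] [-3.1321  0.     -1.6101] [ 0.6  8.6 -1.1] 21.1 0.00185
9.52 [ 477.88 -108.04  103.9 ] [-3.1321 -0.     -1.6101] [ 0.8  9.1 -1. ] 21.6 0.0022
9.67 [ 477.89 -108.03  103.93] [-3.1321  0.     -1.6101] [ 0.8  8.9 -0.6] 21.0 0.00204
the job is handed in; nothing more can be done
None
```

The jig is set and the job is handed in, at about 9.7 s of the 45 s allowed. The hand-in gave no verdict, so the results below are my own checks.

- **Knob:** I turned the dividing knob about 49 degrees clockwise to the red zero mark and let go. The top view put its bar at -2.6 degrees, against a jig yaw of -3.0, so it is about 0.5 degrees off zero. Later top readings ranged from -5.0 to -2.6. The scene camera disagreed a little, with single readings up to about 3.6 degrees off on a coarse bar of about 110 pixels. All readings are inside the 5 degree limit.
- **Slide:** I gripped the wooden handle (fingers 21 mm apart) and pulled the slide out about 41 mm. Rays from the scene camera put the pointer at jig y of about -170.7 mm. The clip's middle measured -170.2 to -171.7 mm, so the pointer is within about 1 mm of it.
- **Holding:** Over the last 0.6 s the tool did not drift (less than 0.1 mm) and the wrist read a steady 8.6–9.1 N. My first pulls fell short because rows with no movement let the spring take the slide back. The last row therefore kept a pull on, and the arm holds that target.
- **Other items:** The tumbler, cup and trimming tool were not touched on any planned path. I did not measure their positions again at the end.

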